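# Raise the counterweighted barrier and push the tip box into its bay

## Task

Push the red-and-white barrier up by the black handle at its near end, past its balance point, so that it stays raised by itself. Then push the teal pipette-tip box along the lane, past the raised barrier, until it is fully home against the end stop. Only push: the box stays flat in its lane and is never lifted, it does not go past the barrier before that is up, and the other things on the worktop are left where they are.

Things in the scene. Friction and masses are not known exactly. Their poses are not given: they have to be found in the camera images.
- lane: fixed white loading lane with two aluminium guide rails; origin: centre of its underside on the worktop, directly under the barrier bar. Its x axis points away from the robot across the lane, y to the left along the lane, z up (it is turned up to 0.35 rad about the vertical). Floor 6 mm thick; rails at x = -45 and +45 mm, 8 mm wide, tops 22 mm up, 82 mm apart inside, from y = -157 to +187 mm; end stop 40 mm high across the lane at the right end (rubber faces at y = -139 mm)
- barrier (a joint): angle of the barrier about its level hinge (parallel to the lane's y axis), rad: 0 = down, its bar lying level across the lane; grows as the near end rises, up and away from the robot; 1.60 = fully raised, the bar upright on its stop. Counterweighted: needs under 1 N at the handle; let go below about 0.7 it falls shut, above about 0.95 it falls on to the raised stop by itself and stays
- pivot (a point): the barrier's hinge axis, behind the lane: at x = +100, y = 0, z = 44 mm of the lane. The red-and-white bar (12 mm thick) runs from it 135 mm towards the robot over the lane, then turns up into a white neck (12 mm thick) that carries the handle; the steel counterweight is about 37 mm behind it
- handle (a point): middle of the black handle: a round bar 16 mm thick, parallel to the lane's y axis, sticking out to the right (-y) from the top of the neck, free from 12 to 62 mm right of the neck's middle (this point: 38 mm). Down, it is 155 mm nearer the robot than the hinge axis and 112 mm above it (156 mm above the worktop); it moves on a 191 mm radius. Fingers pointing down push it from the robot's side, up and away
- box_centre (a point): centre of the teal pipette-tip box with pale lid (69 x 116 x 65 mm, closed, loose, about 0.14 kg), half-way up; its long side (y axis) lies along the lane. It starts on the lane floor to the left of the barrier
- bay (a point): where the centre of the box's underside is when the box is fully home against the end stop: on the lane floor, 81 mm to the right (-y of the lane) of the barrier
- cuvettes: bystander: blue cuvette rack, 52 x 130 x 50 mm, origin under its centre
- dropper: bystander: small dropper bottle with black cap, 33 mm wide, 78 mm high, origin under its centre
- pen_black: bystander: black-capped marker lying down, 136 x 12 x 12 mm, origin under its centre
- flask_small: bystander: small conical flask, 64 mm wide, 106 mm high, origin under its centre
There are look-alikes about, which are no part of the job. Leave any yellow look-alike of the part that bears box_centre alone.

How it is judged:
By the outcome, as a careful person would: the job done as asked, in the order asked, and still so for the second after the job is handed in, with the robot touching nothing.
It also fails if it takes over 51 s, if anything falls off the work surface, if the arm or the gripper's body presses on something with over 40 N, if the wrist force passes 120 N, or if a joint passes its speed limit or range.

## Robot

A 6-joint arm with a two-finger parallel gripper is mounted at the origin on a cart in front of the work surface, level with it; the furniture and walls round the work are solid. World frame = base frame: x ahead of the robot, y to its left, z up, the work surface at z = 0. Lengths are in mm, angles in rad, forces in N, time in s.
With the tool pointing down it reaches from about 325 to 775 mm from the base axis. Payload 5.5 kg.
Tool frame: the origin (TCP) lies on the centre line of the jaws, within the pads' length; the fingertips stand 17 mm ahead of it and the grasp point (between the pads) lies 2 mm behind it (env.nose_length is the distance from the TCP to the fingertips, in mm); z points along the fingers, y is the line along which they close (so a half turn about z gives the same grasp; the last joint's range is limited). The gripper opens to 85 mm and grips with 20 to 120 N. Pads are 22 mm wide; open, the fingers measure 114 mm over their backs; the gripper's body (76 mm by 85 mm) begins 54 mm behind the grasp point. The pads swing forward as they close: fully open they stand 13 mm farther back than shut.
Start: joints at [-1.197, 0.091, 1.231, -0, 1.82, -0.057], TCP at [250.56, -545.194, 248.275] pointing down, gripper open.
Joint ranges: [-2.87, 2.87], [-0.86, 2.18], [0.17, 2.46], [-1.51, 4.65], [0.06, 2.69], [-2.65, 2.65]. Speed limits (rad/s): [2.57, 2.57, 3.01, 3.14, 3.14, 3.14].

## Interface

Orientations are given as a unit quaternion [w, x, y, z].
In Python, from cell import env gives the robot as it stands. The module is installed in compiled form; this text tells all that it offers.
- The arm moves only by the tool arm_command, never from a script. Its argument "commands" is text: rows parted by semicolons, each of 7 numbers parted by spaces: the shift along the tool's x, y, z in cm, then the turn, a rotation vector about the tool's x, y, z in rad, then the finger opening in cm, from 0 to 8.54. In form: tx ty tz rx ry rz hand; .... A call has 1 to 5 rows; each row is the pose to reach, as a shift and turn from the pose commanded when the call began, along the tool's axes at that moment; what a row does not reach only later rows make up. A row lasts 1/8 s, in which the tool goes at most 62.5 mm and 10.7 degrees, less where a joint would pass 70% of its speed; a pose out of reach is approached as far as the arm can. A call with a gripper value outside its range is refused whole. The fingers move at their own pace and stop on an object; "grip_force" is the grip in N (left out, the last holds). Time passes only in rows, so rows that repeat a pose let the fingers close. It gives the time, the measured TCP pose, the force, the opening and the grip force at its end, in the units of the state.
- env.read_state(): the state, without advancing time (a new reading comes with each control period).
- env.read_camera(name): name is "scene" or "top" or "wrist"; returns the picture (480x640x3 uint8, red, green, blue); there is no depth.
- env.camera_info(name): a dict with "fx", "fy", "cx", "cy" (pixels), "D" ([k1, k2, p1, p2, k3] as OpenCV has them; the pictures are not rectified), "R" (3x3) and "t" (3): a world point X has camera coordinates R X + t. Camera axes: x right, y down, z forward; pixel columns grow to the right and rows downward; lengths in mm; the calibration is good to about 2 mm. A picture is of the moment at which its call begins: read the wrist's pose just before it. camera_info takes no time and is no camera call; for the wrist camera it gives the pose at the moment of the call.
- env.finish_job(): hands the job in; it is judged then, once.
The state is a dict: "t": time; "joints": joint angles; "joint_velocities": joint speeds; "tau": joint torques, N m; "position": TCP position; "orientation": TCP orientation; "ft_force": force on the tool from outside, world axes, zero at the start; "wrist_torque": the same for the moment, N m; "grip_width": finger opening in mm; "finger_force": force on a finger pad.
Only numpy, scipy, OpenCV 4.12 (cv2) and the standard library are available. Lean on these libraries where they do the work, as an engineer would, in place of code of your own. Each camera call takes 0.05 s, during which the arm holds its last target. There are 200 camera calls.

## Working session

There is one attempt and no reset: what is moved stays moved. The work goes in short steps, Python scripts to look and compute and a tool call to move; the robot and the scene stay as the last step left them, time stands still between calls to the robot, and variables do not carry over. Pictures are saved under pics/ and viewed, at most 10 in all, crops included, and the job is handed in when it is done.

Besides the shell and the picture viewer there is one more tool, called after "Emit:" as name(argument=value, ...), one argument or row to a line, values as JSON. arm_command: Moves the arm, as the interface text tells. Its arguments: {"type":"object","properties":{"commands":{"type":"string"},"grip_force":{"type":"number"}},"required":["commands"]}

```bash
mkdir -p pics; python3 - <<'E'
from cell import env
import cv2
for n in ("scene","top"):
    cv2.imwrite(f"pics/{n}0.png",env.read_camera(n)[...,::-1])
    c=env.camera_info(n);print(n,c)
s=env.read_state();print(s)
E
```

```text
scene {'fx': 471.0453798518863, 'fy': 471.0453798518863, 'cx': 322.1026440080766, 'cy': 237.83166049201103, 'D': array([-0.03689432,  0.        ,  0.        ,  0.        ,  0.        ]), 'R': array([[ 0.81695578, -0.57652681, -0.01414535],
       [-0.41947426, -0.5772177 , -0.70061478],
       [ 0.39575826,  0.5783049 , -0.7133995 ]]), 't': array([-435.70274143,  367.45492826,  688.09607848])}
top {'fx': 505.8365695077764, 'fy': 505.8365695077764, 'cx': 328.55015280165776, 'cy': 237.3036294377525, 'D': array([-0.02795539,  0.        ,  0.        ,  0.        ,  0.        ]), 'R': array([[-0.10957663, -0.99397253, -0.00340143],
       [-0.96748195,  0.10743988, -0.22898765],
       [ 0.22797288, -0.02180087, -0.97342339]]), 't': array([  83.9023648 ,  588.45490007, 1010.95476088])}
{'t': 0.1, 'joints': array([-1.19669580e+00,  9.17861320e-02,  1.23178275e+00,  3.93156474e-05,
        1.81977911e+00, -5.67199244e-02]), 'joint_velocities': array([ 0.00171512,  0.00041385, -0.00093118,  0.00129791,  0.0001823 ,
        0.0005941 ]), 'tau': array([ 3.29142276e-03, -4.60217464e+01, -4.19218218e+01, -5.39943812e-06,
        1.05985263e-02,  1.49558292e-05]), 'position': array([ 250.48812097, -544.96962957,  247.25260874]), 'orientation': array([-8.69649500e-04,  9.76887383e-01,  2.13752824e-01, -1.19876798e-04]), 'ft_force': array([-0.86992289, -1.31303939, -0.36371608]), 'wrist_torque': array([-0.00512346,  0.05036852, -0.01096575]), 'finger_force': 0.0, 'grip_width': 85.39530879334711}
```

View pics/scene0.png

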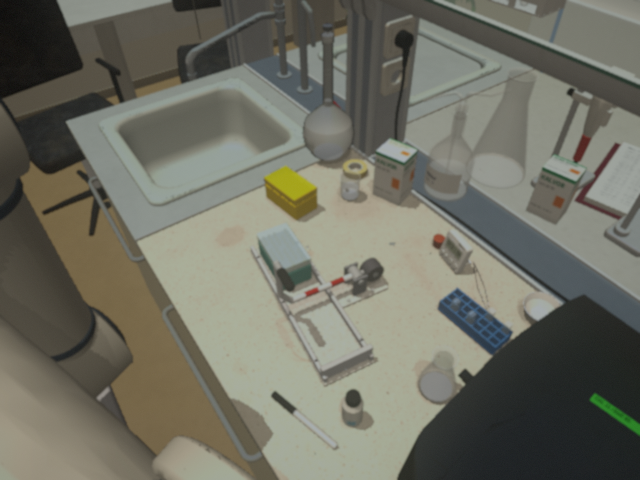

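View pics/top0.png

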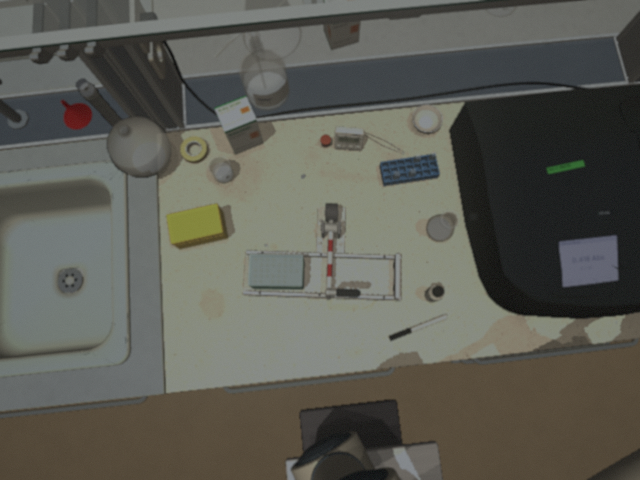

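The top view shows the teal box at (277,271) on the lane, the red-and-white barrier at (330,262), the black handle at (347,293), and the end stop at (398,277).

What could be mistaken for the target in the top view:
- **Box:** the teal box with pale lid at (277,271), or the yellow look-alike at (197,225). I choose the teal one.
- **Handle:** the black bar at (347,293), or the marker cap at (400,333) and the counterweight at (332,212). I choose the bar on the neck.

I'll check this in a close crop.

```bash
python3 - <<'E'
import cv2
a=cv2.imread("pics/top0.png")[195:310,235:410]
cv2.imwrite("pics/crop.png",cv2.resize(a,None,fx=4.5,fy=4.5,interpolation=cv2.INTER_CUBIC))
E
```

```text
(no output)
```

View pics/crop.png

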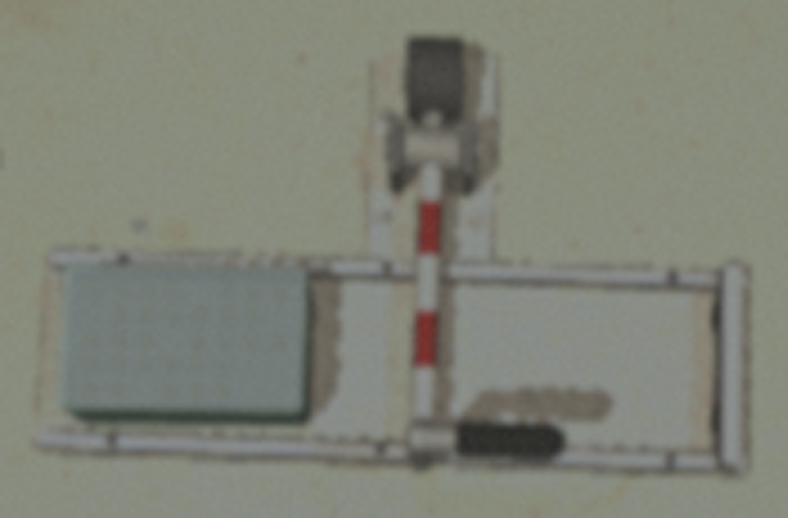

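The crop confirms both choices: the teal box with pale lid spans crop (65–308, 265–415), and the handle on the neck spans (458–565, 440). Next I fit the lane pose.

```bash
cat > h.py <<'E'
from cell import env
import numpy as np, cv2
def proj(n,P):
    c=env.camera_info(n);K=np.array([[c['fx'],0,c['cx']],[0,c['fy'],c['cy']],[0,0,1]])
    return cv2.projectPoints(np.array(P,float),cv2.Rodrigues(c['R'])[0],c['t'],K,c['D'])[0][:,0]
def Rz(a): return np.array([[np.cos(a),-np.sin(a),0],[np.sin(a),np.cos(a),0],[0,0,1]])
E
python3 - <<'E'
from h import *
from scipy.optimize import least_squares
pts=[(45,187,22,52,259),(-45,187,22,37,439),(-55,-62,156,565,440),(-55,-12,156,458,440),(100,0,44,432,150),
 (45,-139,40,722,268),(-45,-139,40,722,465),(0,0,50,426,340)]
bx=[(34.5,58,71,65,265),(34.5,-58,71,308,265),(-34.5,58,71,72,410),(-34.5,-58,71,305,412)]
A=np.array(pts+bx,float);uv=(A[:,3:]+.5)/4.5-.5+[235,195]
def f(p):
    L=A[:,:3].copy();L[len(pts):,:2]+=p[3:5]
    return (proj("top",L@Rz(p[2]).T+[p[0],p[1],0])-uv).ravel()
r=least_squares(f,[500,0,0,0,110],loss='soft_l1');p=r.x
print(p.round(3));print(r.fun.reshape(-1,2).round(1))
np.save("p.npy",p)
for l in [(-55,-38,156),(100,0,44),(*p[3:5],38.5),(0,-81,6)]: print(Rz(p[2])@l+[p[0],p[1],0])
E
```

```text
[ 5.21727e+02  2.40150e+01 -1.36000e-01 -6.14000e-01  1.13634e+02]
[[-0.2 -0.1]
 [ 0.5  0.4]
 [ 1.3  0.3]
 [-1.1 -0.4]
 [ 0.4 -0.3]
 [-0.8  0.1]
 [-0.7 -2.4]
 [ 0.5  2.2]
 [ 0.1 -0.7]
 [ 0.8  0.7]
 [-3.5 -0.5]
 [ 0.3  0.5]]
[462.07429306  -6.1606256  156.        ]
[620.79977071  10.429213    44.        ]
[536.55670876 136.67890343  38.5       ]
[510.72250475 -56.23408664   6.        ]
```

Emit:
arm_command(
  commands="8 -8.5 0 0 0 -0.2 0; 12 -13 0 0 0 -0.35 0; 16 -17.5 0 0 0 -0.5 0; 20 -22 0 0 0 -0.65 0; 24 -26.5 0 0 0 -0.8 0",
)

```text
t: 0.72
position: [344.8, -245.3, 247.8]
orientation: [-0.0, 0.815, 0.579, 0.0]
ft_force: [1.2, 0.0, 0.2]
grip_width: -0.1
finger_force: 0.0
```

```bash
cat >> h.py <<'E'
from scipy.spatial.transform import Rotation as Ro
p=np.load("p.npy")
def state():
    s=env.read_state();w,x,y,z=s['orientation'];return s,Ro.from_quat([x,y,z,w]).as_matrix()
def where():
    s,R=state();L=Rz(p[2]).T@(s['position']-[p[0],p[1],0])
    print('t',s['t'],'world',s['position'].round(1),'lane',L.round(1),'yaw err',yerr(R),'F',s['ft_force'].round(1),'w',s['grip_width'])
def yerr(R):   # turn about tool z so that tool y lies along lane +x
    a=np.arctan2(R[1,1],R[0,1]);return round(float((a-p[2]+np.pi)%(2*np.pi)-np.pi),3)
def go(l):     # lane TCP target -> tool shift cm, orientation set to straight down
    s,R=state();d=Rz(p[2])@l+[p[0],p[1],0]-s['position'];print(l,'shift cm',(R.T@d/10).round(2))
E
python3 -c "
from h import *
where();go([-98,-38,152])"
```

```text
t 0.725 world [ 344.8 -245.3  247.8] lane [-138.7 -290.8  247.8] yaw err -0.199 F [1.2 0.  0.2] w -0.08096084143575978
[-98, -38, 152] shift cm [25.58 -1.02  9.59]
```

Emit:
arm_command(
  commands="5 0 0 0 0 -0.1 0; 10 0 0 0 0 -0.2 0; 15 0 0 0 0 -0.2 0; 20 -0.5 0 0 0 -0.2 0; 20 -0.5 0 0 0 -0.2 0",
)

```text
t: 1.35
position: [407.0, -54.2, 247.9]
orientation: [-0.0, 0.753, 0.658, 0.0]
ft_force: [0.5, -0.2, 0.2]
grip_width: 0.1
finger_force: 0.0
```

```bash
python3 -c "
from h import *
where();go([-98,-38,152])"
```

```text
t 1.35 world [407.  -54.2 247.9] lane [-103.   -93.1  247.9] yaw err 0.002 F [ 0.5 -0.2  0.2] w 0.09006519581264821
[-98, -38, 152] shift cm [5.5  0.52 9.59]
```

Emit:
arm_command(
  commands="3 0 3 0 0 0 0; 5.5 0.5 6 0 0 0 0; 5.5 0.5 9.5 0 0 0 0; 5.5 0.5 9.5 0 0 0 0; 5.5 0.5 9.5 0 0 0 0",
)

```text
t: 1.98
position: [419.7, -4.1, 154.6]
orientation: [0.001, 0.755, 0.655, 0.0]
ft_force: [0.2, 0.1, 0.5]
grip_width: -0.2
finger_force: 0.0
```

```bash
python3 -c "
from h import *
where()
a=env.read_camera('scene')[...,::-1];b=env.read_camera('top')[...,::-1]
cv2.imwrite('pics/a.png',np.hstack([cv2.resize(a[180:420,200:420],None,fx=1.8,fy=1.8),cv2.resize(b[180:420,220:440],None,fx=1.8,fy=1.8)]))"
```

```text
t 1.975 world [419.7  -4.1 154.6] lane [-97.3 -41.7 154.6] yaw err -0.005 F [0.2 0.1 0.5] w -0.15664172605838284
```

View pics/a.png

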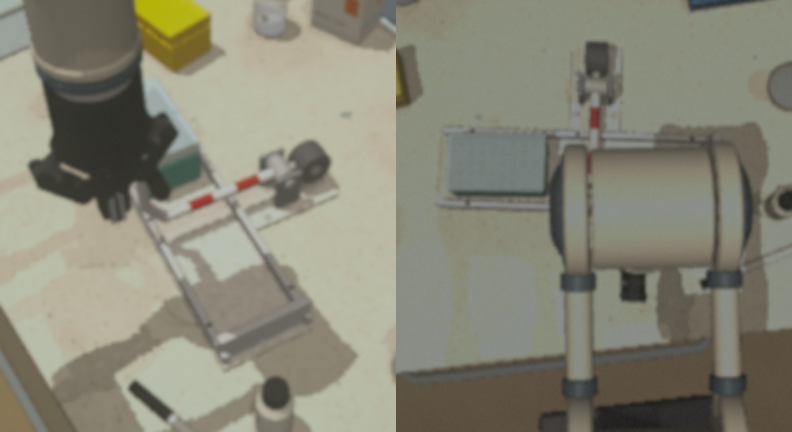

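The fingers are closed in front of the handle, right of the neck (crop left, (115,205) against the neck at (145,195)). I'll push along the arc.

Emit:
arm_command(
  commands="0.3 2 0.2 0 0 0 0; 0.3 3.2 -1.2 0 0 0 0; 0.3 4.6 -2.5 0 0 0 0; 0.3 6 -3.8 0 0 0 0; 0.3 7.6 -4.8 0 0 0 0",
)

```text
t: 2.7
position: [496.1, -11.4, 203.9]
orientation: [0.001, 0.755, 0.656, 0.001]
ft_force: [-0.6, 0.1, 0.4]
grip_width: -0.0
finger_force: 0.3
```

```bash
python3 -c "
from h import *
where()"
```

```text
t 2.7 world [496.1 -11.4 203.9] lane [-20.6 -38.6 203.9] yaw err -0.004 F [-0.6  0.1  0.4] w -0.0036699412841800136
```

Emit:
arm_command(
  commands="0 1.6 -0.8 0 0 0 0; 0 3.4 -1.6 0 0 0 0; 0 5.2 -2.1 0 0 0 0; 0 7.1 -2.5 0 0 0 0; 0 9 -2.7 0 0 0 0",
)

```text
t: 3.32
position: [585.3, -24.1, 230.4]
orientation: [0.001, 0.755, 0.656, 0.001]
ft_force: [-0.7, -0.4, -0.5]
grip_width: -0.3
finger_force: 0.0
```

Emit:
arm_command(
  commands="0 1.8 0 0 0 0 0; 0 3.6 0.2 0 0 0 0; 0 5.4 0.6 0 0 0 0; 0 6.5 1 0 0 0 0; 0 6.5 1 0 0 0 0",
)

```text
t: 3.95
position: [648.8, -32.9, 218.0]
orientation: [-0.0, 0.755, 0.656, -0.0]
ft_force: [-0.1, 0.7, 0.2]
grip_width: -0.1
finger_force: 0.0
```

```bash
python3 -c "
from h import *
where()
a=env.read_camera('scene')[...,::-1]
cv2.imwrite('pics/b.png',cv2.resize(a[140:420,200:460],None,fx=2,fy=2))"
```

```text
t 3.95 world [648.8 -32.9 218. ] lane [133.7 -39.1 218. ] yaw err -0.004 F [-0.1  0.7  0.2] w -0.112588611491957
```

View pics/b.png

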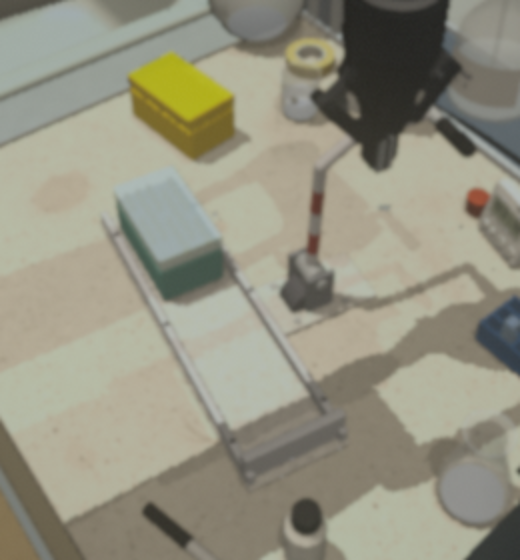

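The barrier is up against its stop: the bar is upright at (315,210) and the handle has fallen clear of the fingers at (455,135). I'll back off and go round behind the box.

Emit:
arm_command(
  commands="0 -5 0 0 0 0 0; 0 -10 0 0 0 0 3; 0 -13.7 0 0 0 0 4; 5 -13.7 0 0 0 0 4; 10 -13.7 0 0 0 0 4",
)

```text
t: 4.62
position: [526.1, 86.2, 219.7]
orientation: [0.001, 0.755, 0.655, 0.001]
ft_force: [0.1, -0.1, 0.9]
grip_width: 40.0
finger_force: 0.0
```

Emit:
arm_command(
  commands="5 0 0 0 0 0 4; 10 0 0 0 0 0 4; 14.9 0 0 0 0 0 4; 14.9 0 4 0 0 0 4; 14.9 0 8 0 0 0 4",
)

```text
t: 5.25
position: [547.4, 234.1, 138.6]
orientation: [0.0, 0.754, 0.657, 0.001]
ft_force: [1.1, -0.6, -0.5]
grip_width: 40.0
finger_force: 0.0
```

```bash
python3 -c "
from h import *
where();go([-3,210,46])"
```

```text
t 5.25 world [547.4 234.1 138.6] lane [ -3.1 211.6 138.6] yaw err -0.002 F [ 1.1 -0.6 -0.5] w 40.02555513391588
[-3, 210, 46] shift cm [-0.17 -0.01  9.26]
```

Emit:
arm_command(
  commands="0 0 4 0 0 0 4; 0 0 7 0 0 0 4; 0 0 9.2 0 0 0 4; 0 0 9.2 0 0 0 4; 0 0 9.2 0 0 0 4",
)

```text
t: 5.88
position: [548.1, 233.3, 48.0]
orientation: [0.0, 0.755, 0.656, 0.001]
ft_force: [0.2, 0.0, 0.6]
grip_width: 40.1
finger_force: 0.0
```

```bash
python3 -c "
from h import *
where()
a=env.read_camera('scene')[...,::-1]
cv2.imwrite('pics/c.png',cv2.resize(a[140:420,200:460],None,fx=2,fy=2))"
```

```text
t 5.875 world [548.1 233.3  48. ] lane [ -2.3 211.   48. ] yaw err -0.004 F [0.2 0.  0.6] w 40.056279471603666
```

View pics/c.png

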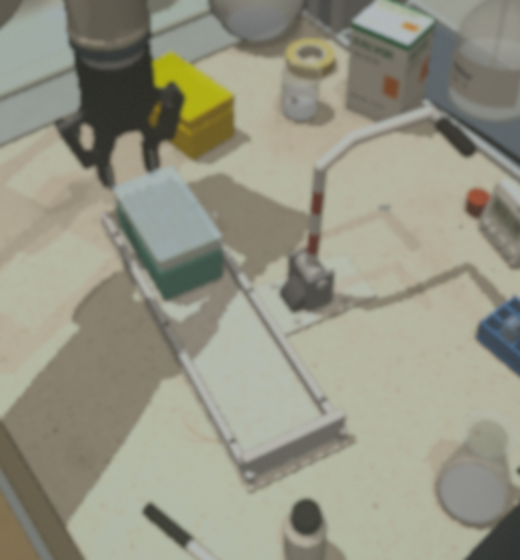

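The barrier stands raised and the fingers are just behind the left end of the box, at (130,175). I'll push along the lane.

Emit:
arm_command(
  commands="-2 0 0 0 0 0 4; -3.5 0 0 0 0 0 4; -5 0 0 0 0 0 4; -6.5 0 0 0 0 0 4; -8 0 0 0 0 0 4",
)

```text
t: 6.55
position: [537.0, 153.5, 47.5]
orientation: [0.0, 0.755, 0.656, 0.001]
ft_force: [0.8, 4.4, 6.9]
grip_width: 40.1
finger_force: 2.3
```

Emit:
arm_command(
  commands="-1.5 0 0 0 0 0 4; -3 0 0 0 0 0 4; -4.5 0 0 0 0 0 4; -6 0 0 0 0 0 4; -7.5 0 0 0 0 0 4",
)

```text
t: 7.18
position: [526.4, 79.3, 47.4]
orientation: [0.0, 0.755, 0.656, 0.001]
ft_force: [0.6, 4.7, 5.9]
grip_width: 39.8
finger_force: 2.4
```

```bash
python3 -c "
from h import *
where()
a=env.read_camera('scene')[...,::-1]
cv2.imwrite('pics/d.png',cv2.resize(a[140:420,200:460],None,fx=2,fy=2))"
```

```text
t 7.175 world [526.4  79.3  47.4] lane [-2.9 55.4 47.4] yaw err -0.004 F [0.6 4.7 5.9] w 39.80698982054314
```

View pics/d.png

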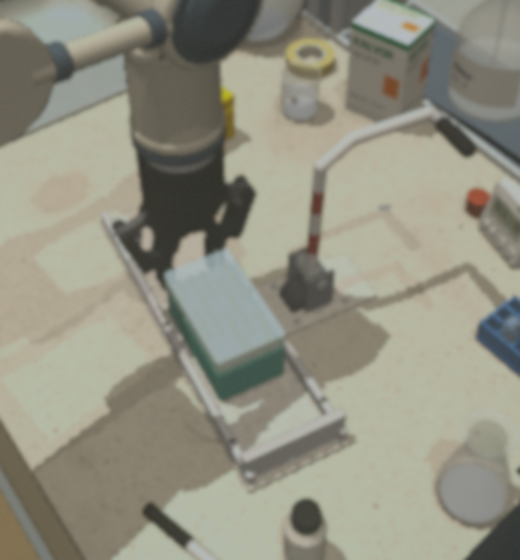

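The box is flat between the rails, its front at about (250,375), moving towards the stop. I'll go on, slowing down towards the end.

Emit:
arm_command(
  commands="-1.2 0 0 0 0 0 4; -2.4 0 0 0 0 0 4; -3.6 0 0 0 0 0 4; -4.8 0 0 0 0 0 4; -5.8 0 0 0 0 0 4",
)

```text
t: 7.85
position: [518.2, 21.8, 47.3]
orientation: [0.0, 0.755, 0.656, 0.001]
ft_force: [0.3, 4.4, 6.3]
grip_width: 40.0
finger_force: 2.4
```

Emit:
arm_command(
  commands="-0.2 0 0 0 0 0 4; -0.4 0 0 0 0 0 4; -0.6 0 0 0 0 0 4; -0.8 0 0 0 0 0 4; -0.8 0 0 0 0 0 4",
)

```text
t: 8.48
position: [517.1, 14.3, 47.3]
orientation: [0.0, 0.755, 0.656, 0.001]
ft_force: [0.6, 5.9, 5.9]
grip_width: 40.2
finger_force: 2.4
```

```bash
python3 -c "
from h import *
where()"
```

```text
t 8.475 world [517.1  14.3  47.3] lane [ -3.3 -10.2  47.3] yaw err -0.004 F [0.6 5.9 5.9] w 40.22260568663734
```

Emit:
arm_command(
  commands="-0.1 0 0 0 0 0 4; -0.2 0 0 0 0 0 4; -0.3 0 0 0 0 0 4; -0.3 0 0 0 0 0 4",
)

```text
t: 8.98
position: [517.2, 14.2, 47.4]
orientation: [-0.002, 0.754, 0.656, 0.003]
ft_force: [3.1, 16.1, 4.4]
grip_width: 39.9
finger_force: 7.9
```

The position has stopped changing while the force climbed to 16 N, so the box is against the stop. I'll back straight off, then lift.

Emit:
arm_command(
  commands="0.5 0 0 0 0 0 4; 1.5 0 0 0 0 0 4; 3 0 0 0 0 0 4; 5 0 0 0 0 0 4; 6 0 0 0 0 0 4",
)

```text
t: 9.6
position: [524.5, 71.9, 45.7]
orientation: [-0.0, 0.755, 0.656, -0.0]
ft_force: [-0.3, -0.1, -0.4]
grip_width: 39.7
finger_force: 0.0
```

Emit:
arm_command(
  commands="0 0 -4 0 0 0 4; 0 0 -8 0 0 0 4; 3 -3 -12 0 0 0 4; 6 -6 -16 0 0 0 4; 10 -10 -16 0 0 0 4",
)

```text
t: 10.22
position: [440.3, 184.8, 210.4]
orientation: [0.001, 0.755, 0.655, 0.003]
ft_force: [0.3, 0.6, -0.7]
grip_width: 39.9
finger_force: 0.0
```

```bash
python3 -c "
from h import *
where()
a=env.read_camera('scene')[...,::-1];b=env.read_camera('top')[...,::-1]
cv2.imwrite('pics/e.png',np.hstack([cv2.resize(a[180:420,200:420],None,fx=1.8,fy=1.8),cv2.resize(b[180:320,220:440],(396,252))[:252] if 0 else cv2.resize(b[140:380,220:440],None,fx=1.8,fy=1.8)]))"
```

```text
t 10.225 world [440.3 184.8 210.4] lane [-102.5  148.2  210.4] yaw err -0.005 F [ 0.3  0.6 -0.7] w 39.91756065291525
```

View pics/e.png

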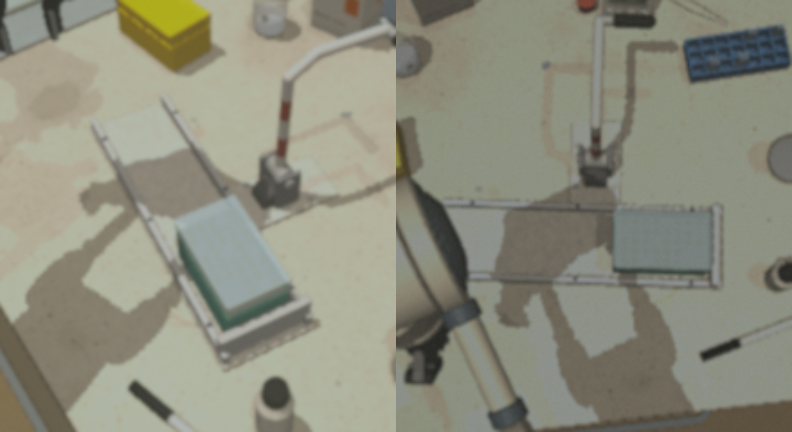

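The box lies flat against the end stop (right crop, (663,240), with the stop at (716,245)). The barrier is upright, the bystanders are where they were, and the arm is clear. I'm handing in.

```bash
python3 -c "
from cell import env
print(env.finish_job())"
```

```text
the job is handed in; nothing more can be done
None
```

I handed the job in at about 10 s: the barrier stays raised on its stop, the teal box sits flat and fully home against the end stop, and I saw no other object moved; no verdict came back.

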